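Stack the parts cases and close the keeper

ROBOT

A 6-joint arm with a two-finger parallel gripper is mounted at the origin on the work surface. World frame = base frame: x ahead of the robot, y to its left, z up, the work surface at z = 0. Lengths are in m, angles in rad, forces in N, time in s.
With the tool pointing down it reaches from about 0.25 to 0.725 m from the base axis. Payload 4 kg.
Tool frame: the origin (TCP) lies midway between the tips of the shut fingers; the grasp point (between the pads) lies 19 mm behind it (bot.grip_depth is the distance from the TCP to the grasp point, in m); z points along the fingers, y is the line along which they close (so a half turn about z gives the same grasp; the last joint's range is limited). The gripper opens to 85 mm and grips with 20 to 120 N. Pads are 22 mm wide; open, the fingers measure 114 mm over their backs; the gripper's body (76 mm by 85 mm) begins 54 mm behind the grasp point. The pads swing forward as they close: fully open they stand 13 mm farther back than shut.
Start: joints at [-1.161, 0.241, 0.005, 1.335, 0, 1.571], TCP at [0.199, -0.459, 0.192] pointing down, gripper open.
Joint ranges: [-2.72, 2.72], [-1.05, 1.87], [-1.09, 1.28], [-1.99, 2.15], [-1.42, 1.44], [-3.14, 3.14]. Speed limits (rad/s): [2.79, 2.79, 3.14, 3.14, 3.14, 3.14].

INTERFACE

Orientations are given as a unit quaternion [x, y, z, w].
In Python, from workcell import bot gives the robot as it stands.
- The arm moves only by the shell command python3 -m creep 'ROWS'. ROWS is JSON, one flat list of numbers, 5 for each row, row after row: the shift along the world's x, y, z in m, then the turn about the world's z in rad, then the finger opening in m, from 0 to 0.0854. In form: [x, y, z, twist, claw, x, y, z, twist, claw, ...]. A call has 1 to 10 rows; each row is the pose to reach, as a shift and turn from the pose commanded when the call began; what a row does not reach only later rows make up. A row lasts 1/12 s, in which the tool goes at most 41.7 mm and 7.16 degrees, less where a joint would pass 70% of its speed; a pose out of reach is approached as far as the arm can. A call with a gripper value outside its range is refused whole. The fingers move at their own pace and stop on an object; the grip force is fixed at half the most. Time passes only in rows, so rows that repeat a pose let the fingers close. It gives the time, the measured TCP pose, the force, the opening and the grip force at its end, in the units of the state.
- bot.get_obs(): the state, without advancing time (a new reading comes with each control period).
- bot.camera(name): name is "scene" or "top" or "wrist"; returns a dict with "pixels" (384x512x3 uint8, red, green, blue), "camera_matrix" (3x3 intrinsics, pixels), "extrinsics" (4x4, takes a point from world to camera coordinates); the wrist camera has in their place "T_tool_cam" (4x4, takes a point from camera to tool coordinates, whose origin is the TCP and whose axes are the flange's). Camera axes: x right, y down, z forward; pixel columns grow to the right and rows downward; lengths in m; the calibration is good to about 2 mm. The wrist camera is an equidistant fisheye: a pixel r from the principal point sees the ray r / f radians off the axis. A picture is of the moment at which its call begins: read the wrist's pose just before it. There is no depth.
- bot.job_done(): hands the job in; it is judged then, once.
Trained networks look in the newest picture that a camera, given by its name, has taken for a name from the list of things; names that differ only in an ending like _2 or _b are one class to them, and where a whole thing is asked for, a point or a joint stands for the part that bears it (a point fixed in the world has none). Each returns a list of dicts, best first, with "score" (0 to 1); they miss things now and then, are a little off and sometimes report something else, mostly with a low value. They report only what shows in the picture. A call takes as long as a camera call. They do not tell look-alikes from the thing itself.
- bot.look_for(camera, thing): "centre" ([column, row] as shares, 0 to 1, of the picture: columns of its width, rows of its height, amid what is visible of it).
- bot.place_of(camera, thing): "centre" ([column, row] as shares, 0 to 1, of the picture: columns of its width, rows of its height: a listed point, or the origin of a listed thing).
The state is a dict: "clock": time; "joint_pos": joint angles; "joint_vel": joint speeds; "tau": joint torques, N m; "eef_pos": TCP position; "tool_rot": TCP orientation; "ft_force": force on the tool from outside, world axes, zero at the start; "ft_torque": the same for the moment, N m; "grip_width": finger opening in m; "grasp_force": force on a finger pad.
Only numpy, scipy, OpenCV 4.12 (cv2) and the standard library are available. Lean on these libraries where they do the work, as an engineer would, in place of code of your own. Each camera call takes 0.05 s, during which the arm holds its last target. There are 200 camera calls.

TASK

Slide the keeper on the column stand all the way back to its open stop, then stack the two closed parts cases from the sloping rest, lids up, squarely onto the case already in the stand: the thick one first, the slim one on top. Finally slide the keeper fully home again over the finished column, leaving the bottom case where it is and the flux bottle, solder reel and screwdriver undisturbed.

Things in the scene. Friction and masses are not known exactly. Their poses are not given: they have to be found in the camera images.
- stand: aluminium stand fixed to the bench: base plate 130 (x) x 345 (y) x 12 mm; low end plate at the -y end (inner face y = -151 mm, top z = 45 mm), low open-stop bar at the +y end. Origin: underside of the base, mid-width. The column's place is centred at x = 0, y = -102 mm, z = 12 mm. The keeper slides along y.
- keeper (a joint): travel in metres of the keeper, a carriage sliding on the stand: 0 = fully home against its closed stop (its plate about 4 mm from the column's end, its tongue over the column), 0.115 = against its open stop, toward the stand's +y. About 3 N to move it.
- keeper_fin (a point): centre of the top of the keeper's black upright fin, to pinch or push: 14 mm thick along the travel, 36 mm across it, 44 mm tall, top 80 mm over the bench, on a 36 mm high sled. Axes as the stand's. 71 mm to its -y stands the keeper's plate, 8 x 70 mm, 148 mm high; from its top a tongue 50 mm wide reaches 32 mm over the column, underside 142 mm over the bench.
- rest: plywood sloping rest fixed to the bench, 120 (x) x 250 (y) mm: its board slopes 32 degrees, low edge with a 12 mm lip at +x. The two cases to stack lie on it side by side, lower ends against the lip, lids facing up and toward +x, 114 mm between centres. Origin: centre of its underside; y along the lip.
- bottom_case: Lies loose in the stand, the bottom of the column, its 90 mm side along the keeper's travel: closed parts case, grey plastic with a white lid and a blank paper label on top, footprint 90 x 60 mm, 36 mm high, about 400 g. Origin: centre of its underside; x along its 90 mm, y its 60 mm, z out through the lid.
- thick_case: Lies tilted on the sloping rest, left or right: closed parts case, grey plastic with a white lid and a blank paper label on top, footprint 90 x 60 mm, 44 mm high, about 200 g. Origin: centre of its underside; x along its 90 mm, y its 60 mm, z out through the lid.
- slim_case: Lies tilted on the sloping rest, at the other place: closed parts case, grey plastic with a white lid and a blank paper label on top, footprint 90 x 60 mm, 30 mm high, about 140 g. Origin: centre of its underside; x along its 90 mm, y its 60 mm, z out through the lid.
- flux_bottle: bystander: white bottle, 44 mm diameter, 110 mm high, standing; origin: centre of its underside.
- solder_reel: bystander: steel-coloured reel, 54 mm diameter, 40 mm high, standing on its flange; origin: centre of its underside.
- screwdriver: bystander: black-handled screwdriver lying on the bench beyond the stand; origin: under its middle, x along its length toward the tip.
Things that resemble listed ones, but are neither listed nor needed, are in the scene too. What is shaped like the bottom_case but green or yellow is not meant. Leave any brown look-alike of the thick_case alone.

How it is judged:
On the way, in this order (a step that is already met when the one before it is completed fails the run):
1. the keeper is slid back to its open stop (within 7 mm) (value of joint keeper above 0.108 m), for 0.1 s.
2. the thick case rests squarely on the bottom case, let go (horizontal distance between thick_case and bottom_case below 0.008 m and z of thick_case in the frame of bottom_case between 0.032 and 0.04 m and angle between the x axis of thick_case and the x axis of bottom_case, either way round below 0.12 rad and angle between thick_case's own z axis and vertical below 0.08 rad and contact force between the fingers and thick_case below 0.3 N and linear speed of thick_case below 0.02 m/s), for 0.2 s.
3. the slim case rests squarely on the thick case, let go (horizontal distance between thick_case and bottom_case below 0.008 m and z of thick_case in the frame of bottom_case between 0.032 and 0.04 m and angle between the x axis of thick_case and the x axis of bottom_case, either way round below 0.12 rad and angle between each of thick_case, slim_case's own z axis and vertical below 0.08 rad and horizontal distance between slim_case and thick_case below 0.008 m and z of slim_case in the frame of thick_case between 0.04 and 0.048 m and angle between the x axis of slim_case and the x axis of thick_case, either way round below 0.12 rad and contact force between the fingers and slim_case below 0.3 N and linear speed of slim_case below 0.02 m/s), for 0.2 s.
At the end, for the whole second after the job is handed in: The thick case stands on the bottom case and the slim case on the thick one, each centred within 8 mm and turned less than 0.12 rad (7 degrees) from the case below it, level, lids up and at rest; the bottom case is within 12 mm of where it began; the keeper is home (joint below 4 mm) (horizontal distance between thick_case and bottom_case below 0.008 m and z of thick_case in the frame of bottom_case between 0.032 and 0.04 m and angle between the x axis of thick_case and the x axis of bottom_case, either way round below 0.12 rad and angle between each of thick_case, slim_case's own z axis and vertical below 0.08 rad and horizontal distance between slim_case and thick_case below 0.008 m and z of slim_case in the frame of thick_case between 0.04 and 0.048 m and angle between the x axis of slim_case and the x axis of thick_case, either way round below 0.12 rad and distance of bottom_case from where it was at the start of the episode below 0.012 m and value of joint keeper below 0.004 m and linear speed of each of bottom_case, thick_case, slim_case below 0.01 m/s); the robot touches nothing.
It fails at once if the flux bottle is disturbed (moved more than 25 mm) (distance of flux_bottle from where it was at the start of the episode above 0.025 m).
It fails at once if the solder reel is disturbed (moved more than 25 mm) (distance of solder_reel from where it was at the start of the episode above 0.025 m).
It fails at once if the screwdriver is disturbed (moved more than 25 mm) (distance of screwdriver from where it was at the start of the episode above 0.025 m).
It also fails if it takes over 72 s, if anything falls off the work surface, if the arm or the gripper's body presses on something with over 40 N, if the wrist force passes 120 N, or if a joint passes its speed limit or range.

## Working session

There is one attempt and no reset: what is moved stays moved. The work goes in short steps, Python scripts to look and compute and a shell command to move; the robot and the scene stay as the last step left them, time stands still between calls to the robot, and variables do not carry over. Pictures are saved under pics/ and viewed, at most 10 in all, crops included, and the job is handed in when it is done.

```bash
mkdir -p pics; ls; cat > h.py <<'E'
import numpy as np, cv2
from workcell import bot
def ray(c,u,v):
    K=np.array(c["camera_matrix"]);E=np.array(c["extrinsics"])
    d=E[:3,:3].T@np.linalg.inv(K)@np.array([u,v,1.]);o=-E[:3,:3].T@E[:3,3]
    return o,d
def at_z(c,u,v,z):
    o,d=ray(c,u,v);return o+d*(z-o[2])/d[2]
def proj(c,p):
    K=np.array(c["camera_matrix"]);E=np.array(c["extrinsics"])
    q=K@(E[:3,:3]@np.array(p,float)+E[:3,3]);return q[:2]/q[2]
E
python3 - <<'E'
from h import *
for n in("scene","top"):
    c=bot.camera(n);cv2.imwrite(f"pics/{n}1.png",c["pixels"][:,:,::-1])
    np.savez(f"{n}1.npz",**{k:np.array(v) for k,v in c.items()})
    E=np.array(c["extrinsics"]);print(n,"cam at",(-E[:3,:3].T@E[:3,3]).round(3))
    for t in("stand","keeper_fin","rest","bottom_case","thick_case","slim_case","flux_bottle","solder_reel","screwdriver"):
        print(t,[(np.round(np.array(r["centre"])*[512,384],1).tolist(),round(r["score"],2)) for r in bot.place_of(n,t)])
o=bot.get_obs();print(o["clock"],o["eef_pos"],o["tool_rot"])
E
```

```text
pics
scene cam at [ 1.806 -0.296  1.056]
stand [([195.3, 221.5], 0.59)]
keeper_fin [([202.7, 201.0], 0.91)]
rest [([321.6, 186.1], 0.87)]
bottom_case [([165.2, 219.8], 0.97), ([156.6, 199.1], 0.89), ([116.9, 245.4], 0.85)]
thick_case [([338.2, 175.3], 0.77), ([386.9, 186.6], 0.75)]
slim_case [([313.3, 186.8], 0.76)]
flux_bottle [([303.1, 234.1], 0.81), ([196.4, 220.3], 0.71)]
solder_reel [([269.4, 249.9], 0.63)]
screwdriver [([177.0, 264.9], 0.57)]
top cam at [0.531 0.048 1.386]
stand [([312.7, 207.4], 0.9)]
keeper_fin []
rest [([164.9, 221.2], 0.64)]
bottom_case [([388.8, 193.3], 0.61), ([340.6, 210.6], 0.54)]
thick_case [([145.3, 219.9], 0.85), ([96.5, 193.7], 0.61)]
slim_case [([177.5, 210.3], 0.92), ([340.5, 213.9], 0.18)]
flux_bottle [([217.3, 156.1], 0.53)]
solder_reel [([249.4, 150.4], 0.79)]
screwdriver [([336.7, 155.4], 0.49)]
1.0 [ 0.1992145  -0.45859182  0.19161606] [ 9.79079716e-01  2.03477049e-01  1.73315530e-05 -6.61139850e-06]
```

```bash
python3 - <<'E'
import cv2
a=cv2.imread("pics/top1.png");cv2.imwrite("pics/top1c.png",cv2.resize(a[100:290,60:460],None,fx=2,fy=2,interpolation=2))
a=cv2.imread("pics/scene1.png");cv2.imwrite("pics/scene1c.png",cv2.resize(a[120:310,80:430],None,fx=2.25,fy=2.25,interpolation=2))
E
```

```text
(no output)
```

View pics/top1c.png

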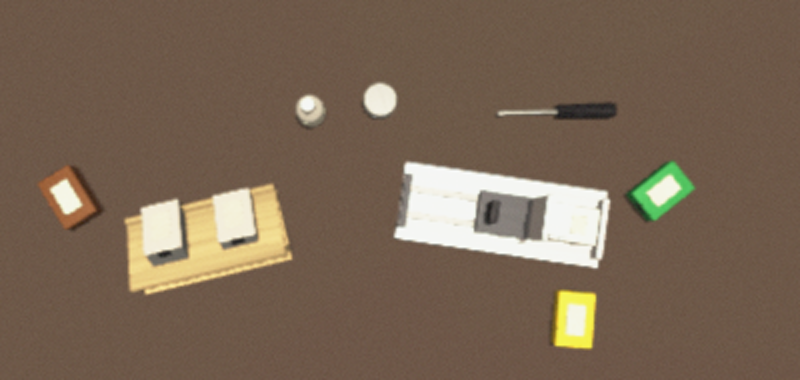

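View pics/scene1c.png

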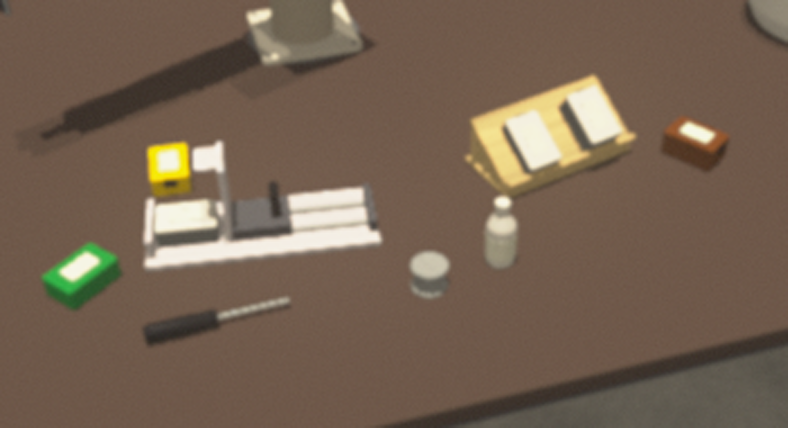

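Top view: the white-lidded bottom case is in the stand at about (346,212); its look-alikes are green (391,195) and yellow (348,260). The thick case is on the rest at about (141,216), with the taller grey end. The slim one is at (177,209), and the brown look-alike at (95,198) stays put. The keeper fin is at about (306,206). The end plate and tongue side face image right, which is world -y.

```bash
python3 - <<'E'
from h import *
S=dict(np.load("scene1.npz"));T=dict(np.load("top1.npz"))
def tri(a,b):
    A=[];y=[]
    for c,p in((S,a),(T,b)):
        o,d=ray(c,*p);d/=np.linalg.norm(d);P=np.eye(3)-np.outer(d,d);A.append(P);y.append(P@o)
    return np.linalg.lstsq(np.vstack(A),np.hstack(y),rcond=None)[0].round(3)
print("stand",tri((195.3,221.5),(312.7,207.4)),"rest",tri((321.6,186.1),(164.9,221.2)))
print("bottom",tri((165.2,219.8),(340.6,210.6)),"thick",tri((338.2,175.3),(145.3,219.9)),"slim",tri((313.3,186.8),(177.5,210.3)))
print("flux",at_z(T,217.3,156.1,0),"reel",at_z(T,249.4,150.4,0),"drv",at_z(T,336.7,155.4,0),"fin scene",at_z(S,202.7,201,.08))
im=T["pixels"].astype(int);g=im.min(2);sat=im.max(2)-g
# stand: white mask
m=((g>150)&(sat<45)).astype(np.uint8);n,l,st,_=cv2.connectedComponentsWithStats(m)
k=l[212,305-40] if l[212,265] else 1+np.argmax(st[1:,4])
pts=np.argwhere(l==k)[:,::-1];print("stand comp",st[k])
W=lambda u,v,z:at_z(T,u,v,z)[:2].round(4)
# long edges of base: first/last bright row for columns
cols=np.arange(270,352,2);
up=[];lo=[]
for u in cols:
    r=pts[pts[:,0]==u][:,1]
    if len(r):up.append(W(u,r.min()-.5,.012));lo.append(W(u,r.max()+.5,.012))
for nme,e in(("far",up),("near",lo)):
    e=np.array(e);p=np.polyfit(e[:,1],e[:,0],1);r=e[:,0]-np.polyval(p,e[:,1]);s=abs(r)<.004;p=np.polyfit(e[s,1],e[s,0],1);print(nme,"x=%.4f*y+%.4f"%tuple(p),s.sum())
# wood
hsv=cv2.cvtColor(T["pixels"],cv2.COLOR_RGB2HSV)
w=((hsv[...,0]>12)&(hsv[...,0]<25)&(hsv[...,1]>80)&(hsv[...,2]>140)).astype(np.uint8)
n,l,st,_=cv2.connectedComponentsWithStats(w);k=1+np.argmax(st[1:,4]);c=np.argwhere(l==k)[:,::-1].astype(np.float32)
print("wood",st[k],cv2.minAreaRect(c),cv2.boxPoints(cv2.minAreaRect(c)).round(1).tolist())
for z in(0,.02):print([W(u,v,z).tolist() for u,v in cv2.boxPoints(cv2.minAreaRect(c))])
E
```

```text
stand [ 0.565 -0.188  0.003] rest [0.509 0.304 0.008]
bottom [ 0.554 -0.282  0.025] thick [0.514 0.363 0.048] slim [0.545 0.256 0.041]
flux [0.73371437 0.13602835 0.        ] reel [0.75523659 0.02693096 0.        ] drv [ 0.74334615 -0.272368    0.        ] fin scene [ 0.55904314 -0.15136379  0.08      ]
stand comp [ 257  181  108   53 3220]
far x=0.1314*y+0.6557 41
near x=0.1327*y+0.5233 41
wood [ 122  192   84   56 2097] ((161.0408477783203, 219.67019653320312), (40.29573059082031, 83.39193725585938), 76.50426483154297) [[115.80000305175781, 209.8000030517578], [196.89999389648438, 190.3000030517578], [206.3000030517578, 229.5], [125.19999694824219, 249.0]]
[[0.5456, 0.4741], [0.6157, 0.2029], [0.4838, 0.1683], [0.4147, 0.4385]]
[[0.5453, 0.468], [0.6145, 0.2007], [0.4844, 0.1666], [0.4164, 0.4328]]
```

```bash
python3 -m creep '[0.1,0.05,0.08,0.12,0.04, 0.2,0.1,0.08,0.24,0.04, 0.3,0.2,0.08,0.36,0.04, 0.36,0.27,0.08,1.25,0.04, 0.36,0.27,0.08,1.25,0.04, 0.36,0.27,0.08,1.25,0.04, 0.36,0.27,0.08,1.25,0.04, 0.36,0.27,0.08,1.25,0.04, 0.36,0.27,0.08,1.25,0.04, 0.36,0.27,0.08,1.25,0.04]' && python3 -m creep '[0,0,0,1.35,0.04, 0,0,0,1.35,0.04, 0,0,0,1.35,0.04, 0,0,0,1.35,0.04, 0,0,0,1.35,0.04, 0,0,0,1.35,0.04, 0,0,0,1.35,0.04, 0,0,0,1.35,0.04, 0,0,0,1.35,0.04, 0,0,0,1.35,0.04]'
cat >> h.py <<'E'
from scipy.spatial.transform import Rotation as R
def wrist(name=None):
    o=bot.get_obs();c=bot.camera("wrist");T=np.eye(4);T[:3,:3]=R.from_quat(o["tool_rot"]).as_matrix();T[:3,3]=o["eef_pos"]
    c["pose"]=T@np.array(c["T_tool_cam"])
    if name:
        cv2.imwrite(f"pics/{name}.png",c["pixels"][:,:,::-1]);np.savez(f"{name}.npz",**{k:np.array(v) for k,v in c.items()})
    return c
def wz(c,u,v,z):
    K=np.array(c["camera_matrix"]);a=np.array([(u-K[0,2])/K[0,0],(v-K[1,2])/K[1,1]]);t=np.hypot(*a)
    d=np.array([*(a/t*np.sin(t)),np.cos(t)]) if t>1e-9 else np.array([0,0,1.]);P=np.array(c["pose"])
    d=P[:3,:3]@d;o=P[:3,3];return (o+d*(z-o[2])/d[2])
def wproj(c,p):
    P=np.array(c["pose"]);q=P[:3,:3].T@(np.array(p,float)-P[:3,3]);K=np.array(c["camera_matrix"])
    t=np.arctan2(np.hypot(q[0],q[1]),q[2]);n=np.hypot(q[0],q[1]);return np.array([K[0,2]+K[0,0]*t*q[0]/n,K[1,2]+K[1,1]*t*q[1]/n])
def find(c,cam,t):
    return [(np.array(r["centre"])*[512,384],round(r["score"],2)) for r in bot.place_of(cam,t)]
E
python3 - <<'E'
from h import *
o=bot.get_obs();print(o["clock"],o["eef_pos"],o["joint_pos"],R.from_quat(o["tool_rot"]).as_matrix()[:,1])
c=wrist("w1");print(c["pose"])
for t,z in(("keeper_fin",.08),("stand",0),("bottom_case",.012)):
    for p,s in find(c,"wrist",t):print(t,p,s,wz(c,*p,z))
E
```

```text
clock: 1.83
eef_pos: [0.5245, -0.2165, 0.2668]
tool_rot: [0.678, 0.735, 0.0, 0.0]
ft_force: [0.9, -1.2, 1.0]
grip_width: 0.0399
grasp_force: 0.0
clock: 2.67
eef_pos: [0.5231, -0.2181, 0.2663]
tool_rot: [0.12, 0.993, 0.0, -0.0]
ft_force: [-0.4, -0.6, -0.4]
grip_width: 0.0401
grasp_force: 0.0
2.6667 [ 0.52313208 -0.2180866   0.26628842] [-3.94983516e-01  3.63706209e-01  3.66664235e-01  1.57395844e+00
  8.69338073e-06 -1.54362075e-01] [2.38306215e-01 9.71190067e-01 3.99680245e-05]
[[ 2.39344309e-01  9.29389739e-01  2.80978674e-01  4.51774768e-01]
 [ 9.70934691e-01 -2.29209256e-01 -6.89125692e-02 -1.99773431e-01]
 [ 3.56278054e-04  2.89305773e-01 -9.57236670e-01  4.48924458e-01]
 [ 0.00000000e+00  0.00000000e+00  0.00000000e+00  1.00000000e+00]]
keeper_fin [313.3952 181.2864] 0.59 [ 0.56630798 -0.15075018  0.08      ]
stand [281.4976 169.9968] 0.61 [ 0.56136876 -0.18563809  0.        ]
stand [216.5248 180.7872] 0.53 [ 0.55382883 -0.28844393  0.        ]
bottom_case [212.6848 182.5152] 0.95 [ 0.55229731 -0.29261279  0.012     ]
bottom_case [139.2128 227.4816] 0.91 [ 0.59689706 -0.43918006  0.012     ]
bottom_case [183.3984  83.0976] 0.57 [ 0.39504724 -0.29525012  0.012     ]
```

View pics/w1.png

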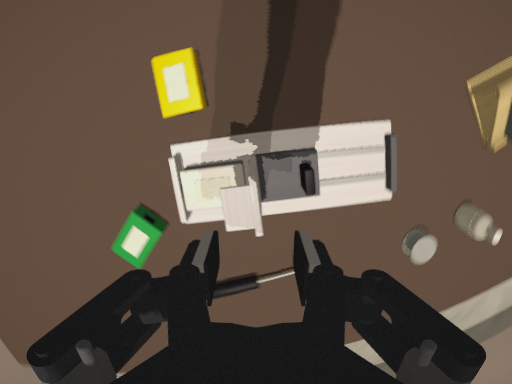

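Wrist view: the fin top is at about (310,181), the keeper plate and tongue at (245,205), and the bottom case in the stand at (213,185). Two cameras agree that the fin is at (0.567,-0.151). Next I'll pinch it.

```bash
python3 -m creep '[0.045,0.067,0,0.11,0.042, 0.045,0.067,0,0.11,0.042, 0.045,0.067,-0.04,0.11,0.042, 0.045,0.067,-0.08,0.11,0.042, 0.045,0.067,-0.12,0.11,0.042, 0.045,0.067,-0.16,0.11,0.042, 0.045,0.067,-0.19,0.11,0.042, 0.045,0.067,-0.21,0.11,0.042, 0.045,0.067,-0.221,0.11,0.042, 0.045,0.067,-0.221,0.11,0.042]' && python3 -m creep '[0,0,0,0,0.0, 0,0,0,0,0.0, 0,0,0,0,0.0, 0,0,0,0,0.0, 0,0,0,0,0.0, 0,0,0,0,0.0]'; python3 - <<'E'
from h import *
c=wrist("w2");o=bot.get_obs();y=R.from_quat(o["tool_rot"]).as_matrix()[:,1];print(np.arctan2(y[1],y[0]),o["ft_force"])
E
```

```text
clock: 3.7
eef_pos: [0.5659, -0.1505, 0.0425]
tool_rot: [0.069, 0.998, 0.001, -0.003]
ft_force: [0.4, -0.2, 0.0]
grip_width: 0.0421
grasp_force: 0.0
clock: 4.2
eef_pos: [0.5687, -0.1512, 0.0463]
tool_rot: [0.068, 0.998, -0.0, 0.001]
ft_force: [-0.3, -0.1, 0.2]
grip_width: -0.0001
grasp_force: 0.0
1.4338901758669376 [-0.3807115   0.38217732  0.35148971]
```

View pics/w2.png

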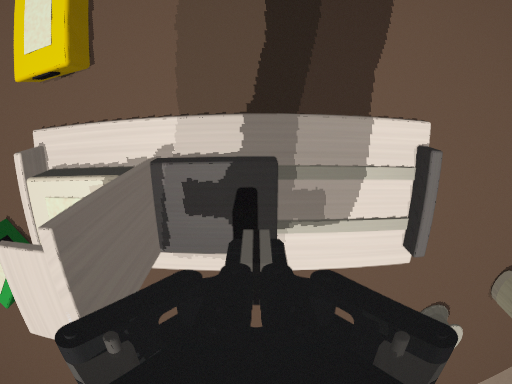

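```bash
python3 - <<'E'
from h import *
c=dict(np.load("w2.npz"))
for z,pts in((.08,[(246,190),(246,200),(246,230)]),(.036,[(277,157),(152,157),(279,247),(152,250)]),(.036,[(246,190)]),(.012,[(36,131),(430,122),(412,262)]),(.048,[(36,180)]),(.148,[(45,232),(155,157)])):
    for p in pts:print(z,p,wz(c,*p,z).round(4))
print(wproj(c,[.5687,-.1512,.0463]))
im=c["pixels"];g=im.max(2)[180:240:6,225:275:2];print(g)
E
```

```text
0.08 (246, 190) [ 0.5396 -0.1517  0.08  ]
0.08 (246, 200) [ 0.5451 -0.1525  0.08  ]
0.08 (246, 230) [ 0.5623 -0.1551  0.08  ]
0.036 (277, 157) [ 0.533  -0.1315  0.036 ]
0.036 (152, 157) [ 0.5203 -0.2156  0.036 ]
0.036 (279, 247) [ 0.599  -0.1376  0.036 ]
0.036 (152, 250) [ 0.5902 -0.2338  0.036 ]
0.036 (246, 190) [ 0.5526 -0.155   0.036 ]
0.012 (36, 131) [ 0.4796 -0.3355  0.012 ]
0.012 (430, 122) [ 0.5229 -0.0007  0.012 ]
0.012 (412, 262) [ 0.6508 -0.014   0.012 ]
0.048 (36, 180) [ 0.5185 -0.3154  0.048 ]
0.148 (45, 232) [ 0.5251 -0.2223  0.148 ]
0.148 (155, 157) [ 0.5061 -0.171   0.148 ]
[254.79137274 216.79374713]
[[ 50  49  50  50  47  50  51  50  49  51  50  49  49  50  50  48  49  48
   49  48  49  50  49  49  47]
 [ 50  52  50  51  51  49  52  51  49  49  49  46  46  46  48  50  49  51
   48  50  50  50  50  51  51]
 [ 49  48  50  52  49  49  14  18  17  14  15  17  17  21  18  18  33  51
   51  50  49  49  48  50  49]
 [ 49  49  49  50  51  30  17  17  19  14  15  20  18  17  18  19  35  50
   50  49  49  50  50  49  51]
 [ 45  48  48  46  38  13  17  13  16  19  18  12  21  18  15  12  31  48
   47  48  46  48  45  48  50]
 [ 49  49  49  48  20  16  18  20  22  19  14  20  19  19  19  19  32  51
   51  49  49  49  50  50  50]
 [ 50  48  51  47  24  20  17  23  17  15  21  18  18  19  21  15  26  47
   49  50  50  51  52  49  49]
 [100  98  49  48  21  19  18  21  21  16  19  17  18  22  19  22  28  49
   50  49  50  52  49  49  52]
 [ 97  97  97  97  30  16  18  16  21  20  14  20  16  13  11  19  27  50
   48  46  48  50  50  49  49]
 [ 96  97  97  96  46  18  17  16  19  78  90  91  91  91  50  22  21  63
   92  91  90  91  76  48  48]]
```

```bash
python3 - <<'E'
from h import *
c=dict(np.load("w2.npz"))
print("tool axis",[ (z,wproj(c,[.5687,-.1512,z]).round(0).tolist()) for z in(.0463,.06,.08,.1,.12)])
print("pose",c["pose"][:3,3].round(4))
a=-.131;ex=np.array([np.cos(a),np.sin(a)]);ey=np.array([-ex[1],ex[0]])
ctr=np.array([.570,-.155])
for z in(.036,.08):print(z,[wproj(c,[*(ctr+sx*.018*ex+sy*.007*ey),z]).round(0).tolist() for sx in(-1,1) for sy in(-1,1)])
cv2.imwrite("pics/w2c.png",cv2.resize(c["pixels"][150:290,180:330,::-1],None,fx=4,fy=4,interpolation=2)*np.uint8(2) if 0 else cv2.convertScaleAbs(cv2.resize(c["pixels"][150:290,180:330,::-1],None,fx=4,fy=4,interpolation=2),alpha=2.5))
E
```

```text
tool axis [(0.0463, [255.0, 217.0]), (0.06, [255.0, 225.0]), (0.08, [255.0, 239.0]), (0.1, [254.0, 257.0]), (0.12, [254.0, 280.0])]
pose [ 0.4956 -0.1404  0.2288]
0.036 [[239.0, 189.0], [260.0, 189.0], [240.0, 237.0], [260.0, 237.0]]
0.08 [[235.0, 212.0], [261.0, 212.0], [237.0, 269.0], [261.0, 269.0]]
```

View pics/w2c.png

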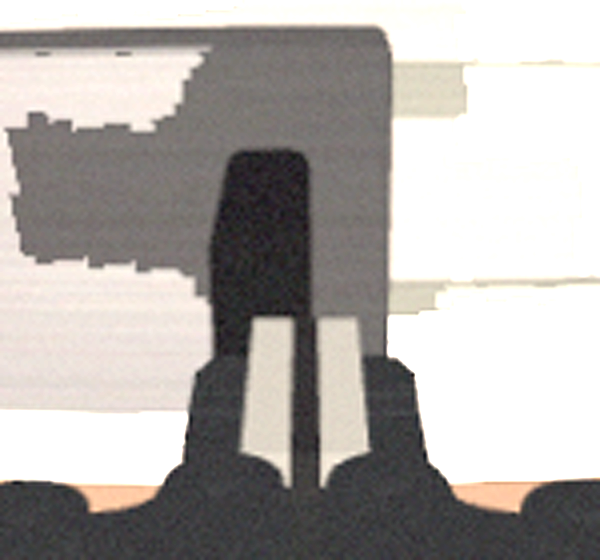

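```bash
python3 - <<'E'
from h import *
c=dict(np.load("w1.npz"));print(c["camera_matrix"],c["T_tool_cam"].round(3),bot.grip_depth)
print(wproj(c,[.5231,-.2181,.2663]),wproj(c,[.5231,-.2181,.2853]))
cv2.imwrite("pics/w1c.png",cv2.convertScaleAbs(cv2.resize(c["pixels"][190:330,155:355,::-1],None,fx=4,fy=4,interpolation=2),alpha=3))
E
```

```text
[[297.31863964   0.         255.85407877]
 [  0.         297.31863964 190.14087411]
 [  0.           0.           1.        ]] [[-0.001 -0.957 -0.289  0.074]
 [ 1.    -0.001 -0.     0.001]
 [-0.    -0.289  0.957 -0.183]
 [ 0.     0.     0.     1.   ]] 0.0187
[254.6631634  216.83438394] [254.55649662 228.61102259]
```

View pics/w1c.png

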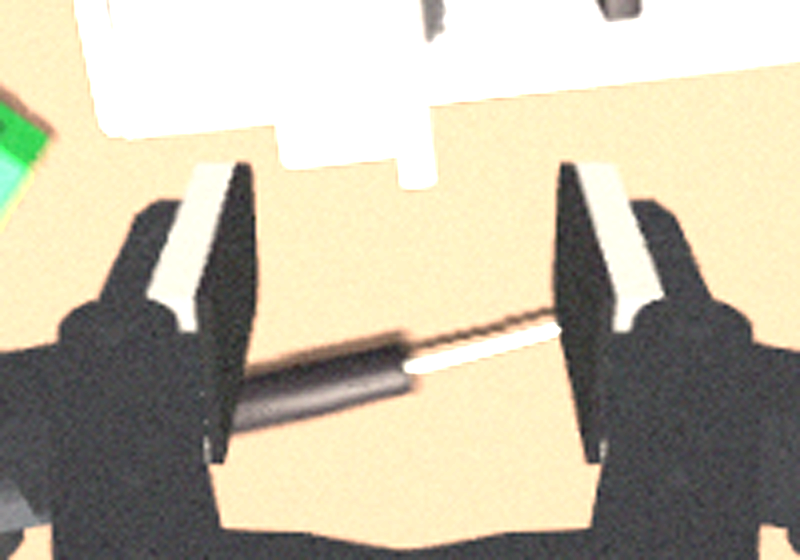

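The picture shows the shut fingertips above the fin, about 40 mm short of where the reported TCP puts them. I'll test this by opening and lowering gently while watching the force.

```bash
python3 -m creep '[0,0,0,0,0.042, 0,-0.005,0,0,0.042, 0,-0.005,0,0,0.042, 0,-0.005,0,0,0.042, 0,-0.005,-0.004,0,0.042, 0,-0.005,-0.008,0,0.042, 0,-0.005,-0.012,0,0.042, 0,-0.005,-0.016,0,0.042, 0,-0.005,-0.02,0,0.042, 0,-0.005,-0.02,0,0.042]' && python3 -m creep '[0,0,0,0,0, 0,0,0,0,0, 0,0,0,0,0, 0,0,0,0,0, 0,0,0,0,0]'
```

```text
clock: 5.08
eef_pos: [0.5672, -0.1558, 0.024]
tool_rot: [0.068, 0.998, 0.0, -0.001]
ft_force: [0.1, 0.2, -0.4]
grip_width: 0.0419
grasp_force: 0.0
clock: 5.5
eef_pos: [0.5683, -0.1563, 0.0257]
tool_rot: [0.068, 0.998, -0.0, 0.0]
ft_force: [-0.7, -1.2, 1.4]
grip_width: 0.0122
grasp_force: 61.7
```

```bash
python3 -m creep '[0.0026,0.02,0,0,0, 0.0053,0.04,0,0,0, 0.008,0.06,0,0,0, 0.0105,0.08,0,0,0, 0.0125,0.095,0,0,0, 0.0138,0.105,0,0,0, 0.0145,0.11,0,0,0, 0.0145,0.11,0,0,0]' && python3 -m creep '[0.0004,0.003,0,0,0, 0.0008,0.006,0,0,0, 0.0008,0.006,0,0,0]'; python3 - <<'E'
from h import *
print(bot.get_obs()["ft_force"])
E
```

```text
clock: 6.17
eef_pos: [0.5821, -0.0517, 0.0258]
tool_rot: [0.07, 0.998, -0.006, -0.0]
ft_force: [-2.5, -14.9, 2.8]
grip_width: 0.0122
grasp_force: 62.1
clock: 6.42
eef_pos: [0.582, -0.0519, 0.0257]
tool_rot: [0.072, 0.997, -0.011, -0.0]
ft_force: [-4.4, -28.3, 3.0]
grip_width: 0.0124
grasp_force: 62.4
[ -4.40292831 -28.3037775    3.03744059]
```

```bash
python3 -m creep '[-0.0008,-0.006,0,0,0.03, -0.0008,-0.006,0,0,0.03, -0.0008,-0.006,0,0,0.03, -0.0008,-0.006,0.03,0,0.03, -0.0008,-0.006,0.06,0,0.03, -0.0008,-0.006,0.1,0,0.03, -0.0008,-0.006,0.14,0,0.03, -0.03,-0.05,0.18,0,0.03, -0.04,-0.09,0.18,0,0.03, -0.04,-0.13,0.18,0,0.03]' && python3 -m creep '[0,-0.03,-0.04,0,0.0854, 0,-0.06,-0.04,0,0.0854, 0,-0.06,-0.04,0,0.0854, 0,-0.06,-0.04,0,0.0854]'; python3 - <<'E'
from h import *
o=bot.get_obs();print(o["clock"],o["eef_pos"],o["joint_vel"].round(3) if hasattr(o["joint_vel"],"round") else 0)
c=wrist("w3");
for t,z in(("keeper_fin",.08),("stand",0),("bottom_case",.012)):
    for p,s in find(c,"wrist",t):print(t,p,s,wz(c,*p,z))
for p in [(.5507,-.2887,.048),(.582,-.052,.08)]: print(wproj(c,p))
a=-.131;ex=np.array([np.cos(a),np.sin(a)]);ey=np.array([-ex[1],ex[0]])
P=c["pixels"][:,:,::-1].copy()
for z,w in((.048,0),):
    for sx in(-1,1):
        for sy in(-1,1):
            q=wproj(c,[*(np.array([.5507,-.2887])+sx*.03*ex+sy*.045*ey),z]);print(q);cv2.circle(P,tuple(int(round(4*v)) for v in q),6,(0,0,255),1,shift=2)
cv2.imwrite("pics/w3o.png",cv2.resize(P[60:300,80:400],None,fx=2.4,fy=2.4,interpolation=2))
E
```

```text
clock: 7.25
eef_pos: [0.5464, -0.1516, 0.2082]
tool_rot: [0.066, 0.998, -0.0, 0.003]
ft_force: [0.0, 0.3, -0.1]
grip_width: 0.0304
grasp_force: 0.0
clock: 7.58
eef_pos: [0.545, -0.2134, 0.1629]
tool_rot: [0.069, 0.998, 0.001, -0.001]
ft_force: [-0.4, 0.3, -0.4]
grip_width: 0.0767
grasp_force: 0.0
7.5833 [ 0.54502281 -0.21335309  0.16291931] [ 0.044 -0.023  0.013  0.01   0.008  0.004]
keeper_fin [415.8976 193.1904] 0.7 [ 0.57824622 -0.04906459  0.08      ]
stand [280.6784 173.7984] 0.84 [ 0.55941469 -0.18427543  0.        ]
bottom_case [193.28   185.8176] 0.97 [ 0.55624883 -0.28870517  0.012     ]
bottom_case [ 99.4816 231.5904] 0.79 [ 0.6005215  -0.43572676  0.012     ]
bottom_case [164.4032  51.1104] 0.71 [ 0.3945628  -0.29571871  0.012     ]
[185.6257317  190.13065261]
[413.44497165 196.98522029]
[143.67527868 163.67256736]
[226.4541664  161.62386701]
[149.65309301 216.02655371]
[228.52131741 216.35454267]
```

View pics/w3o.png

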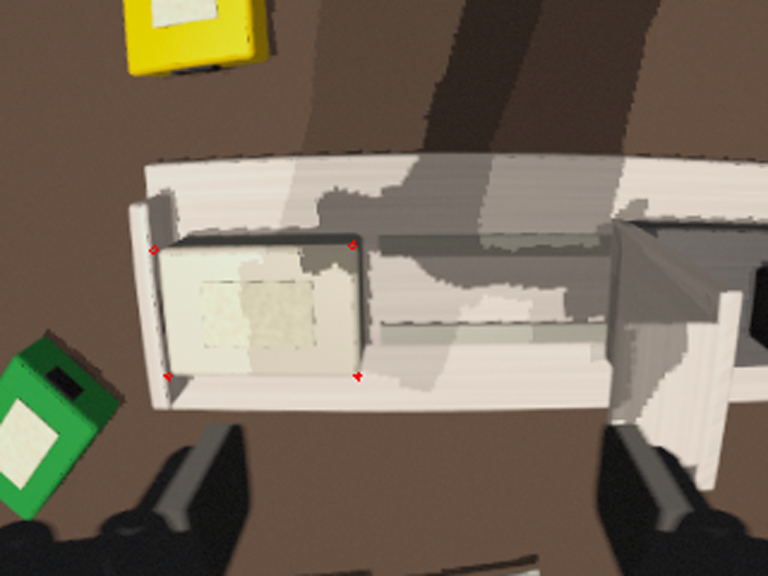

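Corners predicted from the stand pose match the bottom case lid to about 1-2 mm (red marks vs lid at crop (162-361, 247-376)). The case centre is about (0.551,-0.287). The keeper is at its open stop. On to the rest.

```bash
python3 -m creep '[0,0.04,0.03,0.1,0.0854, 0,0.08,0.05,0.2,0.0854, 0,0.12,0.05,0.3,0.0854, -0.01,0.16,0.05,0.39,0.0854, -0.02,0.2,0.05,0.39,0.0854, -0.02,0.24,0.05,0.39,0.0854, -0.03,0.28,0.05,0.39,0.0854, -0.04,0.32,0.05,0.39,0.0854, -0.05,0.36,0.05,0.39,0.0854, -0.05,0.4,0.05,0.39,0.0854]' && python3 -m creep '[0,0.04,0,0,0.0854, 0,0.08,0,0,0.0854, 0,0.11,0,0,0.0854, 0,0.11,0,0,0.0854, 0,0.11,0,0,0.0854]'; python3 - <<'E'
from h import *
o=bot.get_obs();print(o["clock"],o["eef_pos"],o["joint_pos"])
c=wrist("w4");K=c["camera_matrix"]
from h import wproj
S=dict(np.load("scene1.npz"));T=dict(np.load("top1.npz"))
res={}
for t in("rest","thick_case","slim_case"):
    print(t,[(p.round(1).tolist(),s) for p,s in find(c,"wrist",t)])
E
```

```text
clock: 8.62
eef_pos: [0.4933, 0.1878, 0.2153]
tool_rot: [-0.128, 0.992, 0.0, 0.001]
ft_force: [1.7, -1.3, 0.1]
grip_width: 0.0853
grasp_force: 0.0
clock: 9.03
eef_pos: [0.4943, 0.2975, 0.2141]
tool_rot: [-0.129, 0.992, 0.0, 0.0]
ft_force: [0.3, -0.3, 0.3]
grip_width: 0.0853
grasp_force: 0.0
9.0333 [0.49431596 0.29752106 0.21412682] [ 5.41849772e-01  3.89141658e-01  2.70479581e-01  1.45169271e+00
 -7.70822671e-05  2.83070704e-01]
rest [([256.3, 172.1], 0.98)]
thick_case [([309.6, 197.0], 0.97), ([384.1, 250.2], 0.94)]
slim_case [([215.5, 194.0], 0.91)]
```

View pics/w4.png

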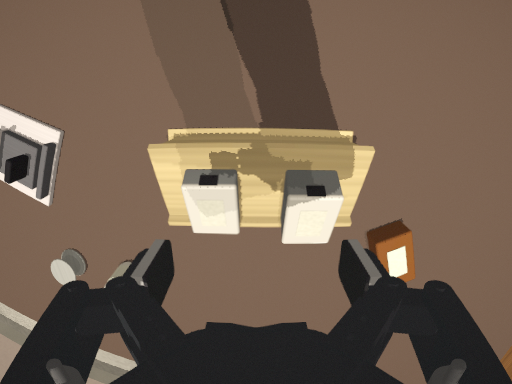

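Wrist view: the rest board is clear, with slim at about (212,200) and thick (taller end) at (310,207). The brown look-alike is at (393,250), away from the approach. I'll fit the two case poses to their silhouettes.

```bash
cat > fit.py <<'E'
from h import *
from scipy.optimize import minimize
c=dict(np.load("w4.npz"))
hsv=cv2.cvtColor(cv2.GaussianBlur(c["pixels"],(3,3),0),cv2.COLOR_RGB2HSV)
roi=np.zeros(hsv.shape[:2],np.uint8);roi[160:250,172:356]=1
m=((hsv[...,1]<60)&(hsv[...,2]>75)).astype(np.uint8)*roi
n,l,st,_=cv2.connectedComponentsWithStats(m)
ks=1+np.argsort(-st[1:,4])[:2];print(st[ks].tolist())
masks=[]
for k in sorted(ks,key=lambda k:st[k,0]):
    h=cv2.convexHull(np.argwhere(l==k)[:,::-1].astype(np.int32));mm=np.zeros_like(m);cv2.fillConvexPoly(mm,h,1);masks.append(mm.astype(float))
B=np.array([[sx,sy,sz] for sx in(-1,1) for sy in(-1,1) for sz in(0,1)])
def pose(p,i):
    Rm=R.from_euler("ZY",[p[3],np.radians(32)]).as_matrix();ey=np.array([-np.sin(p[3]),np.cos(p[3]),0])
    return Rm,np.array(p[:3])+(.114*ey if i else 0)
def sil(p,i):
    Rm,o=pose(p,i);q=[wproj(c,Rm@(b*[.045,.03,(.030,.044)[i]])+o) for b in B]
    h=cv2.convexHull((np.array(q)).astype(np.float32))*8
    a=np.zeros((384*2,512*2),np.uint8);cv2.fillConvexPoly(a,np.round(h*2+8).astype(np.int32),255,shift=3)
    return cv2.resize(a,(512,384),interpolation=cv2.INTER_AREA)/255.
def cost(p):
    return sum(np.abs(sil(p,i)-masks[i]).sum()/masks[i].sum() for i in(0,1))
best=min((minimize(cost,[.545+dx,.256,.05+dz,.255],method="Nelder-Mead",options=dict(initial_simplex=np.array([.545+dx,.256,.05+dz,.255])+np.vstack([np.zeros(4),np.diag([.012,.012,.012,.05])]),maxiter=400)) for dx in(0,-.02) for dz in(0,-.015)),key=lambda r:r.fun)
print(best.x.round(4),best.fun)
for i in(0,1):print(("slim","thick")[i],pose(best.x,i)[1].round(4),"lid centre",(pose(best.x,i)[0]@[0,0,(.03,.044)[i]]+pose(best.x,i)[1]).round(4))
S=dict(np.load("scene1.npz"));T=dict(np.load("top1.npz"))
for i in(0,1):
    o=pose(best.x,i)[1];print(proj(S,o).round(1),proj(T,o).round(1),wproj(c,o).round(1))
E
python3 fit.py
```

```text
[[281, 170, 63, 74, 3765], [181, 170, 59, 65, 3147]]
[0.5451 0.258  0.0461 0.2552] 0.07092488162457158
slim [0.5451 0.258  0.0461] lid centre [0.5605 0.262  0.0716]
thick [0.5164 0.3683 0.0461] lid centre [0.5389 0.3742 0.0834]
[315.  185.4] [177.9 210.7] [214.2 194.9]
[340.  175.8] [143.8 219.1] [305.5 195.1]
```

```bash
python3 -m creep '[0.02,0.04,0,0,0.0854, 0.033,0.074,0,0,0.0854, 0.033,0.074,-0.03,0,0.0854, 0.033,0.074,-0.07,0,0.0854, 0.033,0.074,-0.11,0,0.0854, 0.033,0.074,-0.14,0,0.0854, 0.033,0.074,-0.17,0,0.0854, 0.033,0.074,-0.19,0,0.0854, 0.033,0.074,-0.195,0,0.0854, 0.033,0.074,-0.195,0,0.0854]'; python3 - <<'E'
from h import *
c=wrist("w5");o=bot.get_obs();print(o["eef_pos"],o["ft_force"])
P=c["pixels"][:,:,::-1].copy();cv2.imwrite("pics/w5b.png",cv2.convertScaleAbs(P[130:384,60:460],alpha=1.6))
E
```

```text
clock: 10.07
eef_pos: [0.5276, 0.3664, 0.0173]
tool_rot: [-0.125, 0.992, -0.001, -0.002]
ft_force: [-0.1, -0.1, -0.4]
grip_width: 0.0852
grasp_force: 0.0
[0.52889805 0.36766919 0.01933227] [0.32483187 0.42569079 0.8297358 ]
```

View pics/w5b.png

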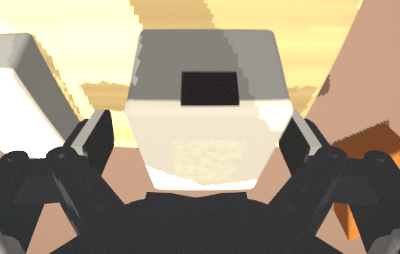

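```bash
python3 -m creep '[-0.001,0.004,-0.006,0,0.0854, -0.001,0.004,-0.012,0,0.0854, -0.001,0.004,-0.012,0,0.0854]' && python3 -m creep '[0,0,0,0,0.05, 0,0,0,0,0.05, 0,0,0,0,0.05, 0,0,0,0,0.05, 0,0,0,0,0.05]'
```

```text
clock: 10.37
eef_pos: [0.5277, 0.373, 0.0072]
tool_rot: [-0.126, 0.992, 0.0, 0.0]
ft_force: [-0.7, -0.5, 0.3]
grip_width: 0.0858
grasp_force: 0.0
clock: 10.78
eef_pos: [0.5278, 0.3728, 0.0078]
tool_rot: [-0.126, 0.992, 0.0, 0.001]
ft_force: [-1.0, -0.4, 5.6]
grip_width: 0.0595
grasp_force: 65.1
```

```bash
python3 -m creep '[0,0,0.02,0,0.05, 0,0,0.05,0,0.05, 0,0,0.09,0,0.05, 0,0,0.13,0,0.05, -0.01,-0.04,0.13,0,0.05, -0.02,-0.08,0.13,-0.1,0.05, -0.03,-0.12,0.13,-0.2,0.05, -0.04,-0.16,0.13,-0.3,0.05, -0.06,-0.2,0.13,-0.39,0.05, -0.07,-0.24,0.13,-0.39,0.05]' && python3 -m creep '[-0.008,-0.04,-0.03,0,0.05, -0.008,-0.053,-0.06,0,0.05, -0.008,-0.053,-0.09,0,0.05, -0.008,-0.053,-0.12,0,0.05, -0.008,-0.053,-0.13,0,0.05, -0.008,-0.053,-0.13,0,0.05]'
```

```text
clock: 11.62
eef_pos: [0.4557, 0.1336, 0.1362]
tool_rot: [0.069, 0.998, -0.0, -0.001]
ft_force: [-0.3, -0.8, -2.5]
grip_width: 0.0596
grasp_force: 65.4
clock: 12.12
eef_pos: [0.4464, 0.0812, 0.0037]
tool_rot: [0.069, 0.998, -0.001, -0.004]
ft_force: [-1.3, 0.2, -2.0]
grip_width: 0.0592
grasp_force: 65.6
```

```bash
python3 -m creep '[0,0,-0.005,0,0.05, 0,0,-0.01,0,0.05, 0,0,-0.015,0,0.05, 0,0,-0.02,0,0.05, 0,0,-0.024,0,0.05]' && python3 -m creep '[0,0,-0.003,0,0.05, 0,0,-0.006,0,0.05, 0,0,-0.008,0,0.05]'&& python3 -m creep '[0,0,-0.002,0,0.05, 0,0,-0.004,0,0.05]'; python3 - <<'E'
from h import *
c=wrist("w6")
E
```

```text
clock: 12.53
eef_pos: [0.4507, 0.0824, -0.017]
tool_rot: [0.068, 0.998, 0.0, 0.001]
ft_force: [-0.5, 0.3, -1.3]
grip_width: 0.0593
grasp_force: 65.7
clock: 12.78
eef_pos: [0.4507, 0.0824, -0.0184]
tool_rot: [0.068, 0.998, 0.0, 0.002]
ft_force: [-28.1, -1.7, 79.7]
grip_width: 0.0594
grasp_force: 74.2
clock: 12.95
eef_pos: [0.4493, 0.0827, -0.0214]
tool_rot: [0.068, 0.998, 0.001, 0.001]
ft_force: [-27.1, 2.0, 69.5]
grip_width: 0.0598
grasp_force: 74.0
```

```bash
python3 -m creep '[0,0,-0.001,0,0.05, 0,0,-0.002,0,0.05, 0,0,-0.002,0,0.05, 0,0,-0.002,0,0.05]'&& python3 -m creep '[0,0,-0.001,0,0.05, 0,0,-0.002,0,0.05, 0,0,-0.002,0,0.05, 0,0,-0.002,0,0.05]'
```

```text
clock: 13.33
eef_pos: [0.4476, 0.083, -0.0245]
tool_rot: [0.068, 0.998, 0.001, -0.001]
ft_force: [-26.7, -1.3, 64.5]
grip_width: 0.0594
grasp_force: 74.7
clock: 13.67
eef_pos: [0.4466, 0.0833, -0.0277]
tool_rot: [0.068, 0.998, 0.001, -0.002]
ft_force: [-26.2, 0.4, 55.9]
grip_width: 0.0593
grasp_force: 74.1
```

```bash
python3 -m creep '[0,0,-0.001,0,0.05, 0,0,-0.002,0,0.05, 0,0,-0.003,0,0.05, 0,0,-0.004,0,0.05, 0,0,-0.004,0,0.05]'&& python3 -m creep '[0,0,-0.001,0,0.05, 0,0,-0.002,0,0.05, 0,0,-0.003,0,0.05, 0,0,-0.003,0,0.05]'&& python3 -m creep '[0,0,-0.001,0,0.05, 0,0,-0.002,0,0.05, 0,0,-0.002,0,0.05]'
```

```text
clock: 14.08
eef_pos: [0.4462, 0.0834, -0.0331]
tool_rot: [0.068, 0.998, 0.001, -0.002]
ft_force: [-22.0, 2.3, 44.4]
grip_width: 0.0592
grasp_force: 72.9
clock: 14.42
eef_pos: [0.4475, 0.0832, -0.0368]
tool_rot: [0.068, 0.998, 0.001, -0.001]
ft_force: [-16.9, 0.9, 34.4]
grip_width: 0.0589
grasp_force: 72.0
clock: 14.67
eef_pos: [0.4477, 0.083, -0.0392]
tool_rot: [0.068, 0.998, 0.001, -0.001]
ft_force: [-15.2, 1.6, 30.4]
grip_width: 0.0594
grasp_force: 71.5
```

```bash
python3 -m creep '[0,0,0.002,0,0.0854, 0,0,0.002,0,0.0854, 0,0,0.002,0,0.0854, 0,0,0.002,0,0.0854, 0,0,0.03,0,0.0854, 0,0,0.06,0,0.0854, 0,0,0.1,0,0.0854, 0,0,0.14,0,0.0854, 0,0,0.14,0,0.0854, 0,0,0.14,0,0.0854]'
cat > fitb.py <<'E'
from h import *
from scipy.optimize import minimize
import sys
def fit(c,h,p0,z0,roi):
    """silhouette fit of a level box, 90 along world angle p[2]; returns x,y,yaw"""
    hsv=cv2.cvtColor(cv2.GaussianBlur(c["pixels"],(3,3),0),cv2.COLOR_RGB2HSV)
    m=((hsv[...,1]<70)&(hsv[...,2]>75)).astype(np.uint8);r=np.zeros_like(m);r[roi[1]:roi[3],roi[0]:roi[2]]=1;m*=r
    n,l,st,_=cv2.connectedComponentsWithStats(m);k=1+np.argmax(st[1:,4]);print("blob",st[k])
    hull=cv2.convexHull(np.argwhere(l==k)[:,::-1].astype(np.int32));M=np.zeros_like(m);cv2.fillConvexPoly(M,hull,1);M=M.astype(float)
    def sil(p):
        Rm=R.from_euler("z",p[2]).as_matrix()
        q=[wproj(c,Rm@[sx*.045,sy*.03,sz*h]+[p[0],p[1],z0]) for sx in(-1,1) for sy in(-1,1) for sz in(0,1)]
        a=np.zeros((768,1024),np.uint8);cv2.fillConvexPoly(a,np.round(cv2.convexHull(np.array(q,np.float32))*16+8).astype(np.int32),255,shift=3)
        return cv2.resize(a,(512,384),interpolation=cv2.INTER_AREA)/255.
    f=lambda p:np.abs(sil(p)-M).sum()/M.sum()
    b=minimize(f,p0,method="Nelder-Mead",options=dict(initial_simplex=np.array(p0)+np.vstack([np.zeros(3),np.diag([.012,.012,.1])])));return b.x,b.fun
E
python3 - <<'E'
from fitb import *
c=wrist("w7");o=bot.get_obs();print(o["clock"],o["eef_pos"])
for p,s in find(c,"wrist","thick_case"):print(p,s,wz(c,*p,0))
for p,s in find(c,"wrist","slim_case"):print(p,s)
q=wproj(c,[.447,.083,.02]);print(q)
u,v=q.astype(int)
print(fit(c,.044,[.447,.083,-.13],0,(u-90,v-80,u+90,v+60)))
cv2.imwrite("pics/w7c.png",c["pixels"][:,:,::-1])
E
```

```text
clock: 15.5
eef_pos: [0.4528, 0.0825, 0.1004]
tool_rot: [0.068, 0.998, 0.001, 0.003]
ft_force: [-0.5, -0.2, -0.3]
grip_width: 0.0855
grasp_force: 0.0
15.55 [0.45083345 0.08217217 0.09839494]
[253.0816 164.0064] 0.64 [0.43872138 0.08274832 0.        ]
[433.8176 249.216 ] 0.64
[254.47698089 177.35847933]
blob [ 217  117   77  109 7810]
(array([ 0.43830892,  0.08479278, -0.13269165]), np.float64(0.04091493527366238))
```

```bash
python3 -m creep '[-0.0125,0.0026,0,0,0.0854, -0.0125,0.0026,-0.03,0,0.0854, -0.0125,0.0026,-0.06,0,0.0854, -0.0125,0.0026,-0.09,0,0.0854, -0.0125,0.0026,-0.12,0,0.0854, -0.0125,0.0026,-0.131,0,0.0854, -0.0125,0.0026,-0.131,0,0.0854]' && python3 -m creep '[0,0,0,0,0.05, 0,0,0,0,0.05, 0,0,0,0,0.05, 0,0,0,0,0.05, 0,0,0,0,0.05, 0,0,0.04,0,0.05, 0,0,0.08,0,0.05, 0,0,0.12,0,0.05, 0,0,0.16,0,0.05, 0,0,0.16,0,0.05]'; python3 - <<'E'
from h import *
o=bot.get_obs();print(o["joint_pos"])
E
```

```text
clock: 16.23
eef_pos: [0.4322, 0.0836, -0.0377]
tool_rot: [0.068, 0.998, -0.001, -0.005]
ft_force: [-0.9, -0.5, 0.1]
grip_width: 0.0856
grasp_force: 0.0
clock: 17.07
eef_pos: [0.4434, 0.0858, 0.1353]
tool_rot: [0.068, 0.998, 0.002, 0.008]
ft_force: [1.5, 0.8, -1.8]
grip_width: 0.0592
grasp_force: 67.0
[ 1.91238924e-01  1.66848610e-01 -2.39341265e-01  1.14892201e+00
  1.87059598e-05  3.28001864e-01]
```

```bash
python3 -m creep '[0.01,-0.02,0.03,-0.12,0.05, 0.02,-0.06,0.05,-0.24,0.05, 0.03,-0.1,0.05,-0.36,0.05, 0.04,-0.14,0.05,-0.48,0.05, 0.06,-0.18,0.05,-0.6,0.05, 0.07,-0.22,0.05,-0.72,0.05, 0.08,-0.26,0.05,-0.84,0.05, 0.09,-0.3,0.05,-0.96,0.05, 0.1,-0.34,0.05,-1.08,0.05, 0.113,-0.372,0.05,-1.2,0.05]' && python3 -m creep '[0,0,0,-0.12,0.05, 0,0,0,-0.24,0.05, 0,0,0,-0.366,0.05, 0,0,0,-0.366,0.05, 0,0,-0.04,-0.366,0.05, 0,0,-0.08,-0.366,0.05, 0,0,-0.11,-0.366,0.05, 0,0,-0.13,-0.366,0.05, 0,0,-0.13,-0.366,0.05, 0,0,-0.13,-0.366,0.05]'; python3 - <<'E'
from h import *
o=bot.get_obs();y=R.from_quat(o["tool_rot"]).as_matrix()[:,1];print(o["eef_pos"],np.arctan2(y[1],y[0]),o["ft_force"])
c=wrist("w8")
for z in(.048,.09):print(wproj(c,[.5512,-.287,z]))
E
```

```text
clock: 17.9
eef_pos: [0.5498, -0.2899, 0.1764]
tool_rot: [0.623, 0.783, -0.0, -0.0]
ft_force: [1.0, 0.5, -1.6]
grip_width: 0.0593
grasp_force: 66.8
clock: 18.73
eef_pos: [0.5494, -0.2864, 0.0457]
tool_rot: [0.751, 0.66, -0.001, -0.002]
ft_force: [0.5, -0.6, -1.5]
grip_width: 0.0592
grasp_force: 66.7
[ 0.54942972 -0.28643834  0.04574184] -0.12967611670788262 [ 0.51042178 -0.59982461 -1.48281159]
[258.44561491 219.93030189]
[258.78259772 250.36469395]
```

```bash
python3 -m creep '[0.0018,-0.0005,-0.01,0,0.05, 0.0018,-0.0005,-0.02,0,0.05, 0.0018,-0.0005,-0.025,0,0.05, 0.0018,-0.0005,-0.028,0,0.05, 0.0018,-0.0005,-0.028,0,0.05, 0.0018,-0.0005,-0.028,0,0.05]' && python3 -m creep '[0,0,-0.001,0,0.05, 0,0,-0.002,0,0.05, 0,0,-0.002,0,0.05]'
```

```text
clock: 19.28
eef_pos: [0.5523, -0.2877, 0.0188]
tool_rot: [0.752, 0.659, -0.0, -0.0]
ft_force: [0.4, 0.2, -1.7]
grip_width: 0.0593
grasp_force: 66.8
clock: 19.53
eef_pos: [0.5526, -0.2878, 0.0171]
tool_rot: [0.752, 0.659, 0.0, 0.0]
ft_force: [0.3, 0.6, -1.5]
grip_width: 0.0593
grasp_force: 66.8
```

```bash
python3 -m creep '[-0.001,0.0005,-0.001,0,0.05, -0.001,0.0005,-0.002,0,0.05, -0.001,0.0005,-0.002,0,0.05]' && python3 -m creep '[0,0,-0.001,0,0.05, 0,0,-0.001,0,0.05]'
```

```text
clock: 19.78
eef_pos: [0.5515, -0.2873, 0.0156]
tool_rot: [0.752, 0.659, 0.0, 0.0]
ft_force: [-0.5, 0.2, 1.7]
grip_width: 0.0593
grasp_force: 67.2
clock: 19.95
eef_pos: [0.5516, -0.2873, 0.0156]
tool_rot: [0.752, 0.659, 0.0, 0.0]
ft_force: [-2.9, 0.7, 8.3]
grip_width: 0.0593
grasp_force: 68.1
```

```bash
python3 -m creep '[0,0,0.001,0,0.0854, 0,0,0.001,0,0.0854, 0,0,0.001,0,0.0854, 0,0,0.001,0,0.0854, 0,0,0.03,0,0.0854, 0,0,0.07,0,0.0854, 0,0.01,0.11,0,0.0854, 0,0.03,0.13,0,0.0854, 0,0.03,0.13,0,0.0854, 0,0.03,0.13,0,0.0854]'; python3 - <<'E'
from h import *
o=bot.get_obs();print(o["eef_pos"])
c=wrist("w9");a=-.131;ex=np.array([np.cos(a),np.sin(a)]);ey=np.array([-ex[1],ex[0]])
for t,z in(("thick_case",.048),("bottom_case",.012)):
    for p,s in find(c,"wrist",t):print(t,p.round(1),s,wz(c,*p,z).round(4))
P=c["pixels"][:,:,::-1].copy();C=np.array([.5512,-.287])
for z,col in((.092,(0,0,255)),(.048,(255,0,0)),(.012,(0,160,0))):
    for sx in(-1,1):
        for sy in(-1,1):
            q=wproj(c,[*(C+sx*.03*ex+sy*.045*ey),z]);print(z,sx,sy,q.round(1));cv2.circle(P,tuple(int(round(4*v)) for v in q),6,col,-1,shift=2)
q=wproj(c,[*C,.07]).astype(int);x0,y0=max(q[0]-100,0),max(q[1]-75,0)
print(x0,y0);cv2.imwrite("pics/w9o.png",cv2.resize(P[y0:y0+150,x0:x0+200],None,fx=4,fy=4,interpolation=2))
E
```

```text
clock: 20.78
eef_pos: [0.5528, -0.2571, 0.1459]
tool_rot: [0.752, 0.659, 0.001, 0.002]
ft_force: [0.8, -0.6, 0.6]
grip_width: 0.0854
grasp_force: 0.0
[ 0.55277355 -0.257147    0.14588451]
bottom_case [310.7 294. ] 0.65 [ 0.6036 -0.4303  0.012 ]
bottom_case [136.6 217.2] 0.63 [ 0.4026 -0.2932  0.012 ]
0.092 -1 -1 [225.9 270. ]
0.092 -1 1 [221.9 176. ]
0.092 1 -1 [290.2 269.8]
0.092 1 1 [294.7 176. ]
0.048 -1 -1 [229.5 248.1]
0.048 -1 1 [226.7 164.9]
0.048 1 -1 [285.8 247.9]
0.048 1 1 [288.8 164.8]
0.012 -1 -1 [231.9 233.7]
0.012 -1 1 [229.8 157.9]
0.012 1 -1 [282.9 233.6]
0.012 1 1 [285.1 157.9]
157 141
```

View pics/w9o.png

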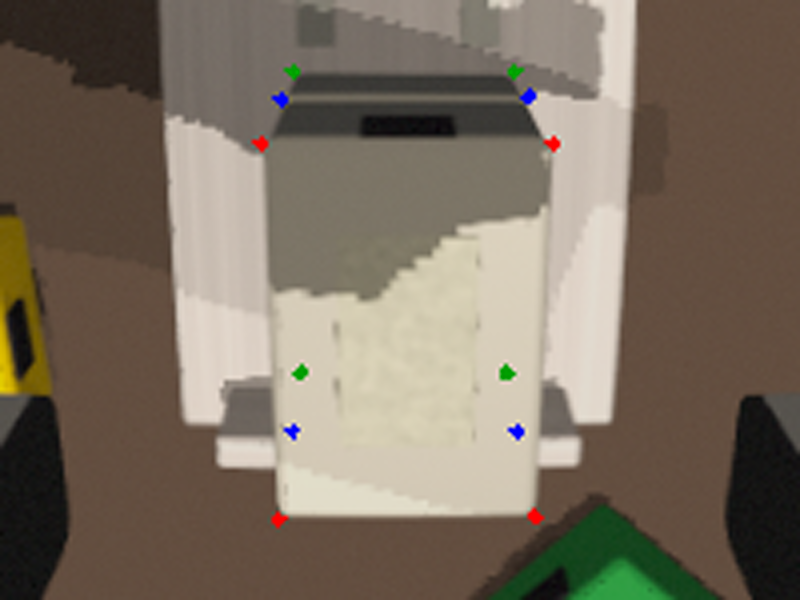

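The view shows the thick case square on the bottom case. Its red predicted corners fall on the lid corners within about 1 mm (crop (266-550,138-515)), and the end faces are continuous. Now the slim case.

```bash
python3 -m creep '[0,0.01,0.04,0.12,0.0854, 0,0.05,0.06,0.24,0.0854, 0,0.09,0.06,0.36,0.0854, 0,0.13,0.06,0.48,0.0854, 0,0.17,0.06,0.6,0.0854, 0,0.21,0.06,0.72,0.0854, 0,0.25,0.06,0.84,0.0854, 0,0.29,0.06,0.96,0.0854, 0,0.33,0.06,1.08,0.0854, 0,0.37,0.06,1.2,0.0854]' && python3 -m creep '[0,0.04,0,0.12,0.0854, 0,0.08,0,0.24,0.0854, 0,0.12,0,0.36,0.0854, 0.0015,0.148,0,0.48,0.0854, 0.0015,0.148,0,0.6,0.0854, 0.0015,0.148,0,0.72,0.0854, 0.0015,0.148,0,0.756,0.0854, 0.0015,0.148,-0.03,0.756,0.0854, 0.0015,0.148,-0.06,0.756,0.0854, 0.0015,0.148,-0.06,0.756,0.0854]'; python3 - <<'E'
from h import *
o=bot.get_obs();y=R.from_quat(o["tool_rot"]).as_matrix()[:,1];print(o["eef_pos"],np.arctan2(y[1],y[0]))
c=wrist("w10")
print([(p.round(1),s,wproj(c,[.5451,.258,.0461]).round(1)) for p,s in find(c,"wrist","slim_case")])
print([(p.round(1),s) for p,s in find(c,"wrist","thick_case")])
E
```

```text
clock: 21.77
eef_pos: [0.5505, 0.1138, 0.2019]
tool_rot: [0.246, 0.969, -0.001, -0.002]
ft_force: [1.0, 0.3, -0.5]
grip_width: 0.0854
grasp_force: 0.0
clock: 22.6
eef_pos: [0.5481, 0.2579, 0.1353]
tool_rot: [-0.126, 0.992, -0.002, -0.007]
ft_force: [-1.8, -0.1, -2.4]
grip_width: 0.0855
grasp_force: 0.0
[0.54814674 0.25787346 0.13527619] 1.8233756489514183
[(array([258.2, 176.8]), 0.87, array([256.4, 179.5]))]
[(array([440.6, 246.3]), 0.58)]
```

```bash
python3 -m creep '[0,0,-0.03,0,0.0854, 0,0,-0.06,0,0.0854, 0,0,-0.09,0,0.0854, 0,0,-0.115,0,0.0854, 0,0,-0.128,0,0.0854, 0,0,-0.134,0,0.0854, 0,0,-0.134,0,0.0854, 0,0,-0.134,0,0.0854]' && python3 -m creep '[0,0,0,0,0.05, 0,0,0,0,0.05, 0,0,0,0,0.05, 0,0,0,0,0.05, 0,0,0,0,0.05]'
```

```text
clock: 23.42
eef_pos: [0.5546, 0.2613, 0.0118]
tool_rot: [-0.126, 0.992, 0.0, 0.001]
ft_force: [-0.6, -0.2, 0.4]
grip_width: 0.0852
grasp_force: 0.0
clock: 23.83
eef_pos: [0.5544, 0.2613, 0.0122]
tool_rot: [-0.126, 0.992, 0.001, 0.002]
ft_force: [-0.3, -0.9, 5.6]
grip_width: 0.059
grasp_force: 65.4
```

```bash
python3 -m creep '[0,0,0.02,0,0.05, 0,0,0.05,0,0.05, 0,0,0.09,0,0.05, -0.02,-0.03,0.11,0,0.05, -0.04,-0.06,0.11,-0.1,0.05, -0.06,-0.09,0.11,-0.2,0.05, -0.08,-0.12,0.11,-0.3,0.05, -0.1,-0.15,0.11,-0.39,0.05, -0.104,-0.181,0.1,-0.39,0.05, -0.104,-0.181,0.07,-0.39,0.05]' && python3 -m creep '[0,0,-0.03,0,0.05, 0,0,-0.06,0,0.05, 0,0,-0.07,0,0.05, 0,0,-0.08,0,0.05, 0,0,-0.085,0,0.05, 0,0,-0.09,0,0.05, 0,0,-0.093,0,0.05, 0,0,-0.093,0,0.05]'
```

```text
clock: 24.67
eef_pos: [0.4507, 0.0759, 0.0837]
tool_rot: [0.071, 0.997, -0.0, 0.004]
ft_force: [1.3, 0.1, -2.6]
grip_width: 0.0589
grasp_force: 65.3
clock: 25.33
eef_pos: [0.4494, 0.0798, -0.0127]
tool_rot: [0.068, 0.998, 0.0, 0.0]
ft_force: [0.1, -0.1, -2.0]
grip_width: 0.0589
grasp_force: 65.6
```

```bash
python3 -m creep '[0,0,-0.001,0,0.05, 0,0,-0.002,0,0.05, 0,0,-0.003,0,0.05, 0,0,-0.003,0,0.05]'&& python3 -m creep '[0,0,-0.001,0,0.05, 0,0,-0.002,0,0.05, 0,0,-0.003,0,0.05, 0,0,-0.003,0,0.05]'
```

```text
clock: 25.67
eef_pos: [0.4495, 0.0799, -0.0134]
tool_rot: [0.068, 0.998, 0.0, 0.001]
ft_force: [-6.6, -0.7, 17.7]
grip_width: 0.0588
grasp_force: 67.9
clock: 26.0
eef_pos: [0.4493, 0.08, -0.0139]
tool_rot: [0.068, 0.998, 0.0, 0.001]
ft_force: [-16.2, -1.3, 41.0]
grip_width: 0.059
grasp_force: 70.7
```

```bash
python3 -m creep '[0,0,-0.001,0,0.05, 0,0,-0.002,0,0.05, 0,0,-0.003,0,0.05, 0,0,-0.003,0,0.05]'&& python3 -m creep '[0,0,-0.001,0,0.05, 0,0,-0.002,0,0.05, 0,0,-0.002,0,0.05]'&& python3 -m creep '[0,0,-0.001,0,0.05, 0,0,-0.002,0,0.05, 0,0,-0.002,0,0.05]'
```

```text
clock: 26.33
eef_pos: [0.4479, 0.0802, -0.0166]
tool_rot: [0.068, 0.998, 0.001, 0.0]
ft_force: [-20.0, -1.2, 48.0]
grip_width: 0.059
grasp_force: 72.7
clock: 26.58
eef_pos: [0.4468, 0.0804, -0.019]
tool_rot: [0.068, 0.998, 0.001, -0.001]
ft_force: [-20.0, 0.1, 47.5]
grip_width: 0.0586
grasp_force: 74.1
clock: 26.83
eef_pos: [0.4457, 0.0805, -0.0214]
tool_rot: [0.068, 0.998, 0.001, -0.002]
ft_force: [-22.8, -0.6, 47.6]
grip_width: 0.0589
grasp_force: 75.5
```

Rotating smoothly at about 48 N; continue.

```bash
python3 -m creep '[0,0,-0.001,0,0.05, 0,0,-0.002,0,0.05, 0,0,-0.003,0,0.05, 0,0,-0.004,0,0.05, 0,0,-0.004,0,0.05]'&& python3 -m creep '[0,0,-0.001,0,0.05, 0,0,-0.002,0,0.05, 0,0,-0.003,0,0.05, 0,0,-0.004,0,0.05, 0,0,-0.004,0,0.05]'&& python3 -m creep '[0,0,-0.001,0,0.05, 0,0,-0.002,0,0.05, 0,0,-0.003,0,0.05, 0,0,-0.003,0,0.05]'
```

```text
clock: 27.25
eef_pos: [0.4445, 0.0807, -0.0261]
tool_rot: [0.068, 0.998, 0.001, -0.003]
ft_force: [-21.8, 2.1, 42.4]
grip_width: 0.0586
grasp_force: 77.8
clock: 27.67
eef_pos: [0.4468, 0.0815, -0.0302]
tool_rot: [0.068, 0.998, 0.002, -0.001]
ft_force: [-18.0, 2.9, 34.7]
grip_width: 0.0588
grasp_force: 79.3
clock: 28.0
eef_pos: [0.4473, 0.0818, -0.0336]
tool_rot: [0.067, 0.998, 0.002, -0.001]
ft_force: [-15.5, 3.9, 31.1]
grip_width: 0.0588
grasp_force: 80.6
```

Nearly level. Release, rise and fit its pose.

```bash
python3 -m creep '[0,0,-0.001,0,0.05, 0,0,-0.002,0,0.05, 0,0,0,0,0.0854, 0,0,0,0,0.0854, 0,0,0,0,0.0854, 0,0,0.04,0,0.0854, 0,0,0.08,0,0.0854, 0,0,0.12,0,0.0854, 0,0,0.14,0,0.0854, 0,0,0.14,0,0.0854]' && python3 -m creep '[0,0,0,0,0.0854, 0,0,0,0,0.0854]'
python3 - <<'E'
from fitb import *
c=wrist("w11");o=bot.get_obs();print(o["clock"],o["eef_pos"])
for p,s in find(c,"wrist","slim_case"):print(p,s,wz(c,*p,0))
u,v=wproj(c,[.44,.083,.015]).astype(int)
print(fit(c,.030,[.44,.083,-.13],0,(u-90,v-80,u+90,v+60)))
E
```

```text
clock: 28.83
eef_pos: [0.4535, 0.0804, 0.1081]
tool_rot: [0.068, 0.998, 0.001, 0.005]
ft_force: [0.9, 0.4, -0.4]
grip_width: 0.0857
grasp_force: 0.0
clock: 29.0
eef_pos: [0.4483, 0.0795, 0.102]
tool_rot: [0.068, 0.998, -0.0, -0.001]
ft_force: [-0.9, -0.0, -0.4]
grip_width: 0.0852
grasp_force: 0.0
29.05 [0.44775674 0.07942284 0.10143217]
[257.9968 170.9952] 0.59 [0.44143757 0.08334546 0.        ]
blob [ 222  124   72  101 6893]
(array([ 0.43989902,  0.08272601, -0.13231473]), np.float64(0.03826935102059046))
```

```bash
python3 -m creep '[-0.0093,0.003,0,0,0.0854, -0.0093,0.003,-0.03,0,0.0854, -0.0093,0.003,-0.06,0,0.0854, -0.0093,0.003,-0.09,0,0.0854, -0.0093,0.003,-0.12,0,0.0854, -0.0093,0.003,-0.135,0,0.0854, -0.0093,0.003,-0.139,0,0.0854, -0.0093,0.003,-0.139,0,0.0854, -0.0093,0.003,-0.139,0,0.0854]' && python3 -m creep '[0,0,0,0,0.05, 0,0,0,0,0.05, 0,0,0,0,0.05, 0,0,0,0,0.05, 0,0,0,0,0.05]'
```

```text
clock: 29.85
eef_pos: [0.4395, 0.0828, -0.0358]
tool_rot: [0.068, 0.998, -0.0, -0.0]
ft_force: [-0.4, 0.1, -0.4]
grip_width: 0.0853
grasp_force: 0.0
clock: 30.27
eef_pos: [0.4411, 0.083, -0.0345]
tool_rot: [0.068, 0.998, 0.0, 0.002]
ft_force: [-0.6, -1.0, 5.8]
grip_width: 0.0587
grasp_force: 65.5
```

```bash
python3 -m creep '[0,0,0.04,0,0.05, 0,0,0.08,0,0.05, 0,0,0.12,0,0.05, 0,0,0.16,-0.06,0.05, 0,-0.01,0.2,-0.18,0.05, 0.01,-0.04,0.21,-0.3,0.05, 0.02,-0.08,0.21,-0.42,0.05, 0.03,-0.12,0.21,-0.54,0.05, 0.04,-0.16,0.21,-0.66,0.05, 0.05,-0.2,0.21,-0.78,0.05]' && python3 -m creep '[0.02,-0.04,0,-0.12,0.05, 0.04,-0.08,0,-0.24,0.05, 0.05,-0.12,0,-0.36,0.05, 0.06,-0.15,0,-0.48,0.05, 0.061,-0.17,0,-0.6,0.05, 0.061,-0.17,0,-0.72,0.05, 0.061,-0.17,-0.03,-0.786,0.05, 0.061,-0.17,-0.06,-0.786,0.05, 0.061,-0.17,-0.09,-0.786,0.05, 0.061,-0.17,-0.09,-0.786,0.05]' && python3 -m creep '[0,0,0,0,0.05, 0,0,0,0,0.05]'; python3 - <<'E'
from h import *
o=bot.get_obs();y=R.from_quat(o["tool_rot"]).as_matrix()[:,1];print(np.arctan2(y[1],y[0]))
E
```

```text
clock: 31.1
eef_pos: [0.4897, -0.119, 0.1747]
tool_rot: [0.445, 0.896, 0.0, 0.001]
ft_force: [1.1, -0.1, -1.3]
grip_width: 0.0587
grasp_force: 66.3
clock: 31.93
eef_pos: [0.5455, -0.2849, 0.077]
tool_rot: [0.752, 0.659, -0.002, -0.006]
ft_force: [-1.5, 0.6, -4.1]
grip_width: 0.0592
grasp_force: 66.2
clock: 32.1
eef_pos: [0.5515, -0.2877, 0.0857]
tool_rot: [0.752, 0.659, 0.0, 0.001]
ft_force: [0.4, 0.1, -1.2]
grip_width: 0.0589
grasp_force: 66.2
-0.13194000498903738
```

```bash
python3 -m creep '[0,0.001,-0.01,0,0.05, 0,0.001,-0.018,0,0.05, 0,0.001,-0.024,0,0.05, 0,0.001,-0.027,0,0.05, 0,0.001,-0.027,0,0.05, 0,0.001,-0.027,0,0.05]' && python3 -m creep '[0,0,-0.001,0,0.05, 0,0,-0.001,0,0.05]'&& python3 -m creep '[0,0,-0.001,0,0.05, 0,0,-0.001,0,0.05]'
```

```text
clock: 32.6
eef_pos: [0.5508, -0.2862, 0.0576]
tool_rot: [0.752, 0.659, 0.0, 0.0]
ft_force: [-0.4, 1.5, 1.8]
grip_width: 0.0585
grasp_force: 66.7
clock: 32.77
eef_pos: [0.5508, -0.2862, 0.0576]
tool_rot: [0.752, 0.659, 0.0, 0.0]
ft_force: [-1.7, 2.4, 6.6]
grip_width: 0.0589
grasp_force: 67.4
clock: 32.93
eef_pos: [0.5508, -0.2862, 0.0576]
tool_rot: [0.752, 0.659, 0.0, 0.001]
ft_force: [-3.7, 1.8, 12.6]
grip_width: 0.0588
grasp_force: 68.0
```

```bash
python3 -m creep '[0,0,0.002,0,0.0854, 0,0,0.002,0,0.0854, 0,0,0.002,0,0.0854, 0,0,0.002,0,0.0854, 0,0,0.03,0,0.0854, 0,0,0.07,0,0.0854, 0,0.01,0.11,0,0.0854, 0,0.03,0.12,0,0.0854, 0,0.03,0.12,0,0.0854, 0,0.03,0.12,0,0.0854]' && python3 -m creep '[0,0,0,0,0.0854, 0,0,0,0,0.0854]'; cat > edge.py <<'E'
from h import *
a=-.131;ex=np.array([np.cos(a),np.sin(a)]);ey=np.array([-ex[1],ex[0]]);C=np.array([.5512,-.287])
def chk(c,zs):
    g=cv2.GaussianBlur(cv2.cvtColor(c["pixels"],cv2.COLOR_RGB2GRAY),(3,3),0).astype(np.float32)
    for z in zs:
        for n,f in(("-x",lambda s,d:(-.03+d,s*.035)),("+x",lambda s,d:(.03+d,s*.035)),("-y",lambda s,d:(s*.024,-.045+d)),("+y",lambda s,d:(s*.024,.045+d))):
            D=np.linspace(-.01,.01,81);out=[]
            for s in np.linspace(-1,1,9):
                q=np.array([wproj(c,[*(C+f(s,d)[0]*ex+f(s,d)[1]*ey),z]) for d in D],np.float32)
                v=cv2.remap(g,q[None,:,0],q[None,:,1],1)[0];gr=np.abs(np.gradient(np.convolve(v,np.ones(5)/5,"same")))[4:-4];k=gr.argmax();out.append(D[4:-4][k]*1000 if gr[k]>.8 else np.nan)
            print(z,n,np.round(out,1))
E
python3 - <<'E'
from edge import *
c=wrist("w12");print("clock",bot.get_obs()["clock"],bot.get_obs()["eef_pos"])
for t,z in(("slim_case",.092),("thick_case",.048),("bottom_case",.012)):print(t,[(p.round(1),s,wz(c,*p,z).round(3)) for p,s in find(c,"wrist",t)])
print("slim now");chk(c,(.122,.092,.048))
print("thick earlier");chk(dict(np.load("w9.npz")),(.092,.048))
E
```

```text
clock: 33.77
eef_pos: [0.5513, -0.256, 0.1757]
tool_rot: [0.752, 0.659, 0.0, 0.001]
ft_force: [-0.6, -0.9, 0.3]
grip_width: 0.0851
grasp_force: 0.0
clock: 33.93
eef_pos: [0.5496, -0.2564, 0.1728]
tool_rot: [0.752, 0.659, -0.001, -0.002]
ft_force: [-0.2, -0.8, -0.6]
grip_width: 0.0855
grasp_force: 0.0
clock 33.9833 [ 0.54957891 -0.25644049  0.17286013]
slim_case [(array([264.8, 210.9]), 0.91, array([ 0.554, -0.283,  0.092])), (array([406.7, 156.5]), 0.62, array([ 0.7  , -0.247,  0.092]))]
thick_case []
bottom_case [(array([311.5, 284.1]), 0.94, array([ 0.604, -0.432,  0.012])), (array([148.3, 209.6]), 0.75, array([ 0.404, -0.293,  0.012])), (array([263.5, 211.5]), 0.34, array([ 0.551, -0.314,  0.012]))]
slim now
0.122 -x [-0.3 -0.3 -9.   0.  -7.5 -1.  -0.3 -0.5 -0.3]
0.122 +x [-0.8 -0.5  5.2 -0.5  0.8  0.  -0.3 -2.  -0.5]
0.122 -y [3.  3.  3.2 2.8 2.5 3.  3.  3.  2.8]
0.122 +y [3.5 3.8 3.5 3.2 3.2 3.2 3.5 3.5 8.2]
0.092 -x [-3.5 -2.3 -3.3 -4.  -1.5 -3.8 -3.8 -3.8 -3.8]
0.092 +x [ 3.5  3.   7.   4.5  4.2  4.8 -0.3  3.8  3.8]
0.092 -y [-7.   4.8 -9.   nan  nan  nan  nan  7.   nan]
0.092 +y [-3.8 -3.8 -3.8 -4.  -4.  -4.  -3.8 -3.8  7.3]
0.048 -x [-8.5 -9.  -5.8 -8.5 -8.5 -8.2 -8.8 -8.5 -4. ]
0.048 +x [9.  8.2 8.  7.8 8.5 9.  9.  9.  4.8]
0.048 -y [nan 7.8 nan nan nan nan nan nan nan]
0.048 +y [5.  5.  5.  5.  5.  4.8 5.  5.  4.8]
thick earlier
0.092 -x [ 0.3 -0.3  0.8  1.5 -0.3  1.7  0.3  0.3  0.5]
0.092 +x [-0.3  9.   7.   3.2  1.2  1.  -1.5 -1.5  0. ]
0.092 -y [0.8 0.8 0.8 0.8 0.8 0.8 0.8 0.8 0.5]
0.092 +y [1.2 1.  1.2 0.8 0.8 0.8 1.  1.2 7.5]
0.048 -x [-4.5 -5.2 -5.2 -2.8 -4.8 -4.5 -4.8 -4.8 -2.8]
0.048 +x [5.8 6.5 7.  7.5 4.2 4.2 3.5 6.2 3.8]
0.048 -y [nan nan nan nan nan nan nan nan nan]
0.048 +y [ 5.5  6.   5.8 -9.  -9.  -9.   5.2  5.5  5.2]
```

Numeric edge check: the slim lid is within about 2 mm of the thick one and aligned. Now close the keeper.

```bash
python3 -m creep '[0,0.02,0.02,0.12,0.06, 0.01,0.06,0.02,0.24,0.042, 0.02,0.1,0.02,0.36,0.042, 0.03,0.14,0.02,0.48,0.042, 0.0315,0.17,0.02,0.6,0.042, 0.0315,0.19,0.02,0.72,0.042, 0.0315,0.204,0.02,0.84,0.042, 0.0315,0.204,0.02,0.96,0.042, 0.0315,0.204,0.02,1.08,0.042, 0.0315,0.204,0.02,1.2,0.042]' && python3 -m creep '[0,0,0,0.12,0.042, 0,0,0,0.24,0.042, 0,0,0,0.37,0.042, 0,0,-0.03,0.37,0.042, 0,0,-0.06,0.37,0.042, 0,0,-0.08,0.37,0.042, 0,0,-0.08,0.37,0.042, 0,0,-0.08,0.37,0.042]'; python3 - <<'E'
from h import *
c=wrist("w13");o=bot.get_obs();y=R.from_quat(o["tool_rot"]).as_matrix()[:,1];print(o["eef_pos"],np.arctan2(y[1],y[0]))
print([(p.round(1),s,wz(c,*p,.08).round(4)) for p,s in find(c,"wrist","keeper_fin")])
E
```

```text
clock: 34.97
eef_pos: [0.582, -0.0519, 0.1944]
tool_rot: [0.245, 0.969, -0.0, -0.0]
ft_force: [-0.6, 0.6, -0.0]
grip_width: 0.0423
grasp_force: 0.0
clock: 35.63
eef_pos: [0.581, -0.0524, 0.1137]
tool_rot: [0.067, 0.998, 0.0, -0.002]
ft_force: [0.2, 0.0, 0.6]
grip_width: 0.0419
grasp_force: 0.0
[ 0.58241309 -0.05251885  0.11540312] 1.4376668134613528
[(array([423. , 267.4]), 0.65, array([0.6712, 0.0983, 0.08  ])), (array([259.4, 197.2]), 0.58, array([ 0.5788, -0.0486,  0.08  ])), (array([132.5, 178. ]), 0.16, array([ 0.5497, -0.1466,  0.08  ]))]
```

```bash
python3 -m creep '[0,0,-0.03,0,0.042, 0,0,-0.06,0,0.042, 0,0,-0.08,0,0.042, 0,0,-0.095,0,0.042, 0,0,-0.095,0,0.042, 0,0,-0.095,0,0.042]' && python3 -m creep '[0,0,0,0,0, 0,0,0,0,0, 0,0,0,0,0, 0,0,0,0,0, 0,0,0,0,0]'
```

```text
clock: 36.23
eef_pos: [0.583, -0.0524, 0.021]
tool_rot: [0.066, 0.998, -0.0, 0.001]
ft_force: [0.4, 0.1, 0.0]
grip_width: 0.0417
grasp_force: 0.0
clock: 36.65
eef_pos: [0.5842, -0.0523, 0.0225]
tool_rot: [0.066, 0.998, 0.0, 0.002]
ft_force: [0.4, 0.8, 6.1]
grip_width: 0.0122
grasp_force: 61.3
```

```bash
python3 -m creep '[-0.0013,-0.01,0,0,0, -0.0033,-0.025,0,0,0, -0.0053,-0.04,0,0,0, -0.0073,-0.055,0,0,0, -0.0093,-0.07,0,0,0, -0.011,-0.083,0,0,0, -0.0125,-0.094,0,0,0, -0.0135,-0.102,0,0,0, -0.0138,-0.105,0,0,0, -0.0138,-0.105,0,0,0]' && python3 -m creep '[-0.0003,-0.002,0,0,0, -0.0005,-0.004,0,0,0, -0.0007,-0.006,0,0,0, -0.0007,-0.006,0,0,0]'
```

```text
clock: 37.48
eef_pos: [0.5702, -0.1585, 0.0224]
tool_rot: [0.067, 0.998, -0.0, 0.002]
ft_force: [0.4, -0.5, 6.3]
grip_width: 0.0124
grasp_force: 61.4
clock: 37.82
eef_pos: [0.5696, -0.1633, 0.0225]
tool_rot: [0.066, 0.998, 0.0, 0.002]
ft_force: [-1.1, 0.9, 7.0]
grip_width: 0.0126
grasp_force: 61.4
```

```bash
python3 -m creep '[-0.0003,-0.002,0,0,0, -0.0003,-0.003,0,0,0, -0.0003,-0.003,0,0,0]' && python3 -m creep '[-0.0002,-0.002,0,0,0, -0.0002,-0.002,0,0,0, -0.0002,-0.002,0,0,0]'
```

```text
clock: 38.07
eef_pos: [0.5692, -0.1656, 0.0225]
tool_rot: [0.066, 0.998, 0.001, 0.002]
ft_force: [-0.1, 3.1, 6.9]
grip_width: 0.0129
grasp_force: 61.5
clock: 38.32
eef_pos: [0.5692, -0.1655, 0.0225]
tool_rot: [0.065, 0.998, 0.002, 0.002]
ft_force: [-0.4, 8.9, 7.2]
grip_width: 0.0123
grasp_force: 61.6
```

```bash
python3 -m creep '[0.0002,0.002,0,0,0, 0.0002,0.002,0,0,0.04, 0.0002,0.002,0,0,0.04, 0.0002,0.002,0,0,0.04, 0.0002,0.002,0.03,0,0.04, 0.0002,0.002,0.06,0,0.04, 0.0002,0.002,0.1,0,0.04, 0.0002,0.002,0.14,0,0.04, -0.03,0.002,0.17,0,0.04, -0.05,-0.02,0.18,0,0.04]' && python3 -m creep '[0,-0.02,0.02,0,0.04, 0,-0.04,0.04,0,0.04, 0,-0.04,0.04,0,0.04, 0,-0.04,0.04,0,0.04]'; python3 - <<'E'
from edge import *
c=wrist("w14");print(bot.get_obs()["eef_pos"])
print([(p.round(1),s,wz(c,*p,.08).round(4)) for p,s in find(c,"wrist","keeper_fin")])
for t,z in(("slim_case",.092),("thick_case",.048),("bottom_case",.012)):print(t,[(p.round(1),s,wz(c,*p,z).round(3)) for p,s in find(c,"wrist",t)])
chk(c,(.122,))
S=dict(np.load("top1.npz"));c2=bot.camera("top")
for t,z in(("slim_case",.092),("flux_bottle",0),("solder_reel",0),("screwdriver",0)):print(t,[(np.round(np.array(r["centre"])*[512,384],1),round(r["score"],2)) for r in bot.place_of("top",t)])
print("proj slim",proj(S,[.5512,-.287,.092]))
E
```

```text
clock: 39.15
eef_pos: [0.5189, -0.1868, 0.2052]
tool_rot: [0.064, 0.998, -0.0, 0.004]
ft_force: [0.9, -0.6, -0.6]
grip_width: 0.0399
grasp_force: 0.0
clock: 39.48
eef_pos: [0.5175, -0.2297, 0.2409]
tool_rot: [0.068, 0.998, -0.0, 0.001]
ft_force: [-0.0, -0.2, -0.4]
grip_width: 0.04
grasp_force: 0.0
[ 0.51695276 -0.22860218  0.23958888]
[(array([317.4, 194.9]), 0.64, array([ 0.5644, -0.1589,  0.08  ])), (array([464.6, 245.3]), 0.51, array([0.6836, 0.0825, 0.08  ]))]
slim_case [(array([251.6, 283.7]), 0.69, array([ 0.673, -0.256,  0.092])), (array([215.8, 201.6]), 0.66, array([ 0.552, -0.282,  0.092]))]
thick_case [(array([217. , 193.1]), 0.57, array([ 0.555, -0.286,  0.048]))]
bottom_case [(array([195.4,  76.1]), 0.97, array([ 0.395, -0.296,  0.012])), (array([217.9, 184.6]), 0.7, array([ 0.553, -0.289,  0.012])), (array([133.8, 225.5]), 0.65, array([ 0.601, -0.438,  0.012]))]
0.122 -x [-2.  -1.7 -1.7 -1.7 -1.5 -1.5 -1.5 -1.7 -1.5]
0.122 +x [-1.5 -1.5 -1.7 -2.  -6.  -6.   6.5  6.5  6.5]
0.122 -y [3.  3.2 2.8 3.2 2.8 3.  2.8 3.  2.5]
0.122 +y [3.2 3.5 3.8 6.8 6.8 4.  6.8 4.  4. ]
slim_case [(array([347.3, 210.2]), 0.66)]
flux_bottle [(array([218.7, 157.8]), 0.56)]
solder_reel [(array([247.9, 152.8]), 0.74)]
screwdriver [(array([338. , 154.5]), 0.7)]
proj slim [347.76015443 211.28324982]
```

```bash
python3 -c "
from workcell import bot
print(bot.job_done())"
```

```text
the job is handed in; nothing more can be done
None
```

The job is handed in: by my last measurements the thick and slim cases sit on the bottom case aligned to within about 3 mm, the keeper is back against its home stop, and the flux bottle, solder reel and screwdriver are where they began; the hand-in gave no verdict.

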